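# Riddle a scoop of pumice and pick off the oversize lump

## Task

Tip the whole scoopful of pumice out onto the bar grate, so that the four small stones drop through into the tray under the bars and the big lump stays on top. Stand the empty scoop back on the bench on its flat bottom, and take the big lump off the grate and set it down gently, lying flat, in the shallow steel dish. Do not disturb the jar, its lid or the brush.

Things in the scene. Friction and masses are not known exactly. Their poses are not given: they have to be found in the camera images.
- grate: Fixed steel catch tray, 210 mm square, under a bar grate; origin at the centre of its underside, on the bench. Three 10 mm round bars along its x at y = -51, 0, 51 mm, tops 75 mm above the bench; slots 41 mm wide, open to the tray floor 4 mm up. Round the bars a rim flares outward at 45 degrees from 75 to 100 mm high, 257 mm square over all.
- scoop_grip (a point): Middle of the wooden handle of the loose aluminium scoop (0.22 kg, full 0.46 kg), 100 mm above its underside. Axes of the scoop: x to its open mouth, z up. Handle: straight bar 125 mm long, 24 mm wide (along y), 20 mm thick, from a post on the rear wall rising forward over the pan at 35 degrees, so a tool square to it leans back 35 degrees from vertical.
- scoop_mouth (a point): Middle of the scoop's pouring edge, 5 mm above its underside when it stands; axes of the scoop (x out of the mouth), 131 mm ahead of the handle point and 95 mm below it. Pan: flat floor 150 x 146 mm, side and rear walls 45 mm high, open in front where a 26 mm lip rises 4 mm. The stones slide out when it is tipped mouth-down by 60 to 75 degrees.
- lump_mid (a point): Big white pumice lump, a block 60 (y) x 52 (z) mm with flat sides and domed ends, 100 mm long over the domes (x), about 0.19 kg; the point is its centre and the axes are the block's own. It starts in the rear of the scoop, lying crosswise.
- dish: Fixed shallow steel dish, open on top, 200 (x) x 150 (y) mm, 22 mm high, wall and floor 3 mm; origin at the centre of its underside on the bench.
- jar: White ceramic jar 144 mm across, 150 mm high, a bystander; origin at the centre of its underside.
- jar_lid: The jar's lid, a white disc 124 mm across, 18 mm thick, lying on the bench, a bystander; origin at the centre of its underside.
- brush: Hand brush lying on the bench, a bystander; origin at its underside, x along its length.
- pebble0_mid (a point): Small white pumice stone 1 of 4, a roundish pebble 30 mm across and 26 mm high, about 12 g; the point is its centre. It starts in the front of the scoop.
- pebble1_mid (a point): Small white pumice stone 2 of 4, a roundish pebble 30 mm across and 26 mm high, about 12 g; the point is its centre. It starts in the front of the scoop.
- pebble2_mid (a point): Small white pumice stone 3 of 4, a roundish pebble 30 mm across and 26 mm high, about 12 g; the point is its centre. It starts in the front of the scoop.
- pebble3_mid (a point): Small white pumice stone 4 of 4, a roundish pebble 30 mm across and 26 mm high, about 12 g; the point is its centre. It starts in the front of the scoop.
There are look-alikes about, which are no part of the job. Of the things like the dish, leave any that is red; of the rest the larger one is meant.

How it is judged:
On the way:
1. the four small stones lie in the tray under the bars and the big lump lies on top of the grate (x of pebble0_mid in the frame of grate between -0.103 and 0.103 m and y of pebble0_mid in the frame of grate between -0.103 and 0.103 m and z of pebble0_mid in the frame of grate between 0 and 0.06 m and x of pebble1_mid in the frame of grate between -0.103 and 0.103 m and y of pebble1_mid in the frame of grate between -0.103 and 0.103 m and z of pebble1_mid in the frame of grate between 0 and 0.06 m and x of pebble2_mid in the frame of grate between -0.103 and 0.103 m and y of pebble2_mid in the frame of grate between -0.103 and 0.103 m and z of pebble2_mid in the frame of grate between 0 and 0.06 m and x of pebble3_mid in the frame of grate between -0.103 and 0.103 m and y of pebble3_mid in the frame of grate between -0.103 and 0.103 m and z of pebble3_mid in the frame of grate between 0 and 0.06 m and x of lump_mid in the frame of grate between -0.125 and 0.125 m and y of lump_mid in the frame of grate between -0.125 and 0.125 m and z of lump_mid in the frame of grate between 0.08 and 0.14 m), for 0.2 s.
At the end, for the whole second after the job is handed in: The four small stones lie in the tray under the bars; the lump lies flat in the dish, its centre within 75 mm along and 60 mm across of the dish's centre and under 45 mm above its underside; the scoop stands on its flat bottom on the bench, level within 0.1 rad, handle point 90 to 108 mm up (x of pebble0_mid in the frame of grate between -0.103 and 0.103 m and y of pebble0_mid in the frame of grate between -0.103 and 0.103 m and z of pebble0_mid in the frame of grate between 0 and 0.06 m and x of pebble1_mid in the frame of grate between -0.103 and 0.103 m and y of pebble1_mid in the frame of grate between -0.103 and 0.103 m and z of pebble1_mid in the frame of grate between 0 and 0.06 m and x of pebble2_mid in the frame of grate between -0.103 and 0.103 m and y of pebble2_mid in the frame of grate between -0.103 and 0.103 m and z of pebble2_mid in the frame of grate between 0 and 0.06 m and x of pebble3_mid in the frame of grate between -0.103 and 0.103 m and y of pebble3_mid in the frame of grate between -0.103 and 0.103 m and z of pebble3_mid in the frame of grate between 0 and 0.06 m and x of lump_mid in the frame of dish between -0.075 and 0.075 m and y of lump_mid in the frame of dish between -0.06 and 0.06 m and z of lump_mid in the frame of dish between 0.015 and 0.045 m and angle between scoop_grip's own z axis and vertical below 0.1 rad and height (world z) of scoop_grip between 0.09 and 0.108 m); the robot touches nothing.
It fails at once if the jar, its lid or the brush moved more than 30 mm (distance of any of jar, jar_lid, brush from where it was at the start of the episode above 0.03 m).
It fails at once if the lump dropped into the dish (faster than 0.9 m/s low over the dish, a fall of about 40 mm) (horizontal distance between lump_mid and dish below 0.09 m and height (world z) of lump_mid below 0.07 m and linear speed of lump above 0.9 m/s).
It also fails if it takes over 69 s, if anything falls off the work surface, if the arm or the gripper's body presses on something with over 40 N, if the wrist force passes 120 N, or if a joint passes its speed limit or range.

## Robot

A 6-joint arm with a two-finger parallel gripper is mounted at the origin on the work surface. World frame = base frame: x ahead of the robot, y to its left, z up, the work surface at z = 0. Lengths are in m, angles in rad, forces in N, time in s.
With the tool pointing down it reaches from about 0.35 to 0.95 m from the base axis. Payload 17.4 kg.
Tool frame: the origin (TCP) lies between the finger pads; the fingertips stand 19 mm ahead of it and the grasp point (between the pads) is the TCP; z points along the fingers, y is the line along which they close (so a half turn about z gives the same grasp; the last joint's range is limited). The gripper opens to 93 mm and grips with 3 to 60 N. Pads are 15 mm wide; open, the fingers measure 128 mm over their backs; the gripper's body (75 mm by 188 mm) begins 65 mm behind the grasp point.
Start: joints at [-1.212, 0.116, 1.442, -0, 1.584, -0.038], TCP at [0.261, -0.623, 0.216] pointing down, gripper open.
Joint ranges: [-2.83, 2.83], [-0.83, 2.19], [0.07, 2.5], [-1.14, 4.28], [0.01, 3], [-2.97, 2.97]. Speed limits (rad/s): [1.89, 1.89, 2.22, 3.14, 3.14, 3.14].

## Interface

Orientations are given as a unit quaternion [w, x, y, z].
In Python, from bench import read_state, vision, hand_in gives the robot as it stands.
- The arm moves only by the tool carry_out, never from a script. Its argument "series" is a list of rows, each a list of 5 numbers: the shift along the tool's x, y, z in mm, then the turn about the tool's z in rad, then the closure, from 0 (fully open) to 1 (shut). In form: [[tx, ty, tz, spin, jaw], ...]. A call has 1 to 10 rows; each row shifts and turns the commanded pose from where the row before left it, along the tool's axes as they then stand; what a row does not reach is not made up. A row lasts 1/8 s, in which the tool goes at most 62.5 mm and 10.7 degrees, less where a joint would pass 70% of its speed; a pose out of reach is approached as far as the arm can. A call with a gripper value outside its range is refused whole. The fingers move at their own pace and stop on an object; the grip force is fixed at half the most. Time passes only in rows, so rows that do not move let the fingers close. It gives the time, the measured TCP pose, the force, the opening and the grip force at its end, in the units of the state.
- read_state(): the state, without advancing time (a new reading comes with each control period).
- vision.capture(name): name is "side" or "top"; returns a dict with "color" (480x640x3 uint8, red, green, blue), "camera_matrix" (3x3 intrinsics, pixels), "extrinsics" (4x4, takes a point from camera to world coordinates). Camera axes: x right, y up, looking along -z (the intrinsics and any distortion apply to the point x, -y, -z); pixel columns grow to the right and rows downward; lengths in m; the calibration is good to about 2 mm. A picture is of the moment at which its call begins. There is no depth.
- hand_in(): hands the job in; it is judged then, once.
The state is a dict: "clock": time; "q": joint angles; "joint_vel": joint speeds; "effort": joint torques, N m; "eef_pos": TCP position; "tool_rot": TCP orientation; "contact_force": force on the tool from outside, world axes, zero at the start; "torque": the same for the moment, N m; "opening": opening from 0.0 (shut) to 1.0 (fully open); "finger_force": force on a finger pad.
Only numpy, scipy, OpenCV 4.12 (cv2) and the standard library are available. Lean on these libraries where they do the work, as an engineer would, in place of code of your own. Each camera call takes 0.05 s, during which the arm holds its last target. There are 200 camera calls.

## Working session

There is one attempt and no reset: what is moved stays moved. The work goes in short steps, Python scripts to look and compute and a tool call to move; the robot and the scene stay as the last step left them, time stands still between calls to the robot, and variables do not carry over. Pictures are saved under pics/ and viewed, at most 10 in all, crops included, and the job is handed in when it is done.

Besides the shell and the picture viewer there is one more tool, called after "Call:" as name([rows], argument=value, ...), one row to a line, values as JSON. carry_out: Moves the arm, as the interface text tells. Its arguments: {"type":"object","properties":{"series":{"type":"array"}},"required":["series"]}

```bash
mkdir -p pics; ls
cat > cap.py <<'E'
from bench import read_state, vision, hand_in
import cv2,numpy as np,pickle
def snap(n,f):
    c=vision.capture(n); cv2.imwrite(f'pics/{f}.png',c['color'][:,:,::-1]); pickle.dump(c,open(f'pics/{f}.pkl','wb')); return c
def pix2w(c,u,v,z):
    K=np.array(c['camera_matrix']);E=np.array(c['extrinsics'])
    d=np.linalg.inv(K)@[u,v,1]; d=E[:3,:3]@(d*[1,-1,-1]); o=E[:3,3]
    return o+d*(z-o[2])/d[2]
def w2pix(c,p):
    K=np.array(c['camera_matrix']);E=np.array(c['extrinsics'])
    q=E[:3,:3].T@(np.array(p)-E[:3,3]); q=K@(q*[1,-1,-1]); return q[:2]/q[2]
E
python3 - <<'E'
from cap import *
for n in ('top','side'):
    c=snap(n,n+'0'); print(n,c.keys(),np.round(c['camera_matrix'],1),np.round(c['extrinsics'],3))
print(read_state())
E
```

```text
pics
top dict_keys(['color', 'camera_matrix', 'extrinsics']) [[477.4   0.  308.2]
 [  0.  477.4 241.7]
 [  0.    0.    1. ]] [[-3.000e-03  9.880e-01 -1.560e-01  4.060e-01]
 [-1.000e+00 -1.000e-03  1.000e-02  9.200e-02]
 [ 9.000e-03  1.560e-01  9.880e-01  1.173e+00]
 [ 0.000e+00  0.000e+00  0.000e+00  1.000e+00]]
side dict_keys(['color', 'camera_matrix', 'extrinsics']) [[492.    0.  321.7]
 [  0.  492.  242.1]
 [  0.    0.    1. ]] [[-0.996  0.045 -0.072  0.515]
 [-0.085 -0.544  0.835  1.068]
 [-0.002  0.838  0.546  0.745]
 [ 0.     0.     0.     1.   ]]
{'clock': 0.1, 'q': array([-1.21177838e+00,  1.16440938e-01,  1.44217782e+00, -1.91548773e-05,
        1.58398066e+00, -3.78007943e-02]), 'joint_vel': array([-0.0004224 , -0.00043806, -0.00030188,  0.00043398, -0.00017502,
        0.00093485]), 'effort': array([-4.96991415e-04, -7.22896457e+01, -6.23867154e+01,  7.80578703e-02,
        2.28778686e-02, -9.78979142e-05]), 'eef_pos': array([ 0.26080307, -0.62239259,  0.21488985]), 'tool_rot': array([-4.95372634e-04,  9.80381246e-01,  1.97110015e-01, -8.99538492e-05]), 'contact_force': array([-0.62385812, -0.56120689,  0.3498379 ]), 'torque': array([-0.01223349, -0.02880558, -0.0032142 ]), 'finger_force': 0.0, 'opening': 1.000087780036832}
```

View pics/top0.png

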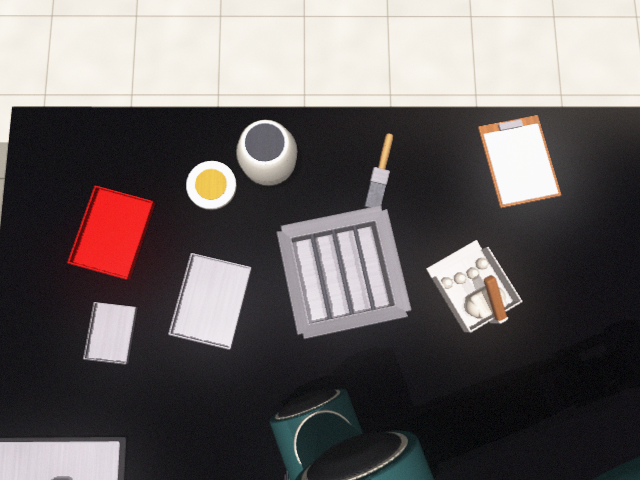

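View pics/side0.png

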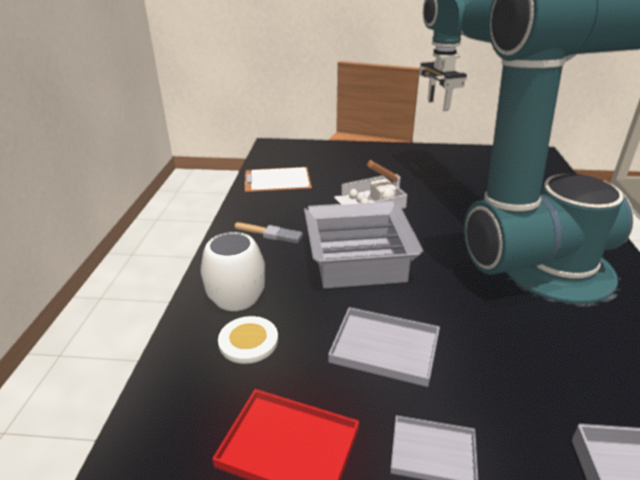

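Top view: the scoop is at about (475,285) with its mouth toward the upper left. The grate is at (344,272), the steel dish at (210,300), a smaller dish at (110,333) and the red dish at (110,232). Another steel tray is at the lower left. Next I'll enlarge the scoop and compute rough positions.

Run:
```python
from cap import *
t=pickle.load(open('pics/top0.pkl','rb')); s=pickle.load(open('pics/side0.pkl','rb'))
a=cv2.resize(t['color'][230:340,420:530],(400,400),interpolation=cv2.INTER_CUBIC)
b=cv2.resize(s['color'][150:220,330:410],(400,350),interpolation=cv2.INTER_CUBIC)
o=np.zeros((400,800,3),np.uint8);o[:,:400]=a;o[:350,400:]=b
cv2.imwrite('pics/crop0.png',o[:,:,::-1])
def rep(n,pts,z):
    P=np.array([pix2w(t,u,v,z) for u,v in pts]);print(n,np.round(P[:,:2],3).tolist(),'ctr',P.mean(0).round(3),'sides',np.linalg.norm(P-np.roll(P,-1,0),axis=1).round(3),'yaws',np.round([np.arctan2(*(P[(i+1)%4]-P[i])[[1,0]]) for i in range(len(P))],3))
rep('grate',[(277,232),(383,207),(411,312),(303,337)],.1)
rep('dish',[(191,253),(251,266),(231,349),(169,335)],.022)
rep('small',[(92,302),(136,306),(128,363),(83,358)],.022)
rep('big?',[(0,437),(125,437),(125,480)],.022)
rep('jar',[(267,153)],.1);rep('lid',[(211,185)],.018)
```

```text
grate [[0.598, 0.153], [0.656, -0.091], [0.416, -0.147], [0.362, 0.094]] ctr [0.508 0.002 0.1  ] sides [0.251 0.246 0.247 0.243] yaws [-1.336 -2.912  1.791  0.246]
dish [[0.56, 0.365], [0.528, 0.219], [0.332, 0.263], [0.365, 0.41]] ctr [0.446 0.315 0.022] sides [0.149 0.201 0.151 0.2  ] yaws [-1.786  2.921  1.351 -0.226]
small [[0.443, 0.596], [0.433, 0.491], [0.301, 0.503], [0.313, 0.609]] ctr [0.372 0.55  0.022] sides [0.105 0.133 0.106 0.131] yaws [-1.663  3.054  1.46  -0.094]Traceback (most recent call last):
  File "<stdin>", line 12, in <module>
  File "<stdin>", line 8, in rep
IndexError: index 3 is out of bounds for axis 0 with size 3
```

View pics/crop0.png

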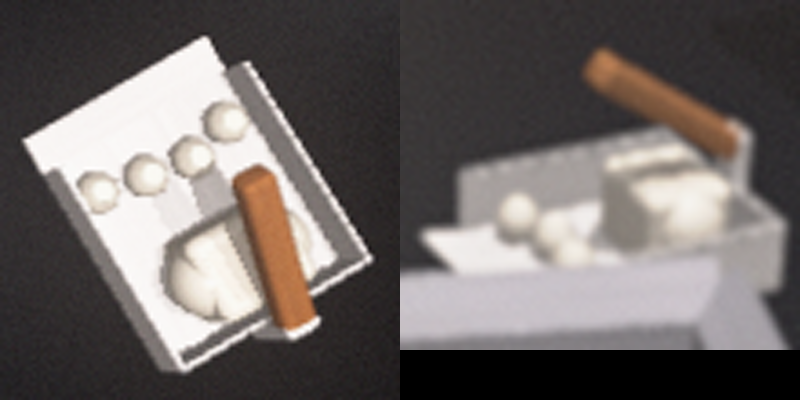

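The crop shows the mouth corners at crop (207,37) and (24,140), and the rear wall top corners at (372,260) and (183,372). The four pebbles sit in a row ahead of the lump. The handle runs from (255,178) to (297,325). Next I'll fit the scoop pose.

Run:
```python
from cap import *
from scipy.optimize import least_squares
t=pickle.load(open('pics/top0.pkl','rb'))
k=110/400
obs=np.array([(207,37),(24,140),(372,260),(183,372)])*k+[420,230]
# scoop frame, origin = grip point projected on bench
m=np.array([(131,-73,5),(131,73,5),(-45,-73,45),(-45,73,45)])/1000
def W(p,m):
    c,s=np.cos(p[2]),np.sin(p[2]);return np.c_[p[0]+c*m[:,0]-s*m[:,1],p[1]+s*m[:,0]+c*m[:,1],m[:,2]]
f=lambda p:(np.array([w2pix(t,x) for x in W(p,m)])-obs).ravel()
r=least_squares(f,[.45,-.3,.5]);print(r.x.round(4),r.fun.round(1))
h=np.array([(51,0,136),(-51,0,64),(0,0,100)])/1000
print(((np.array([w2pix(t,x) for x in W(r.x,h)])-[420,230])/k).round())
print(W(r.x,np.array([(-.028,0,.08)])))
q=read_state()['tool_rot'];from scipy.spatial.transform import Rotation as R
print(R.from_quat(np.r_[q[1:],q[0]]).as_matrix().round(3))
```

```text
[ 0.4441 -0.3378  0.5056] [-0.3 -0.2  0.  -0.1  0.3  0.2 -0.1  0.1]
[[253. 175.]
 [296. 325.]
 [275. 252.]]
[[ 0.41958446 -0.35140525  0.08      ]]
[[ 0.922  0.386 -0.   ]
 [ 0.386 -0.922  0.001]
 [ 0.    -0.001 -1.   ]]
```

Call:
carry_out([
  [0, 0, 0, -0.11, 0],
  [38, -23, 0, 0, 0],
  [38, -23, 0, 0, 0],
  [38, -23, 0, 0, 0],
  [38, -23, 0, 0, 0],
  [38, -23, 0, 0, 0],
  [38, -23, 0, 0, 0],
  [40, -22, 0, 0, 0],
  [0, 0, 0, 0, 0],
  [0, 0, 0, 0, 0],
])

```text
clock: 1.35
eef_pos: [0.4174, -0.3528, 0.2154]
tool_rot: [-0.0, 0.968, 0.251, -0.0]
contact_force: [0.4, -0.3, -0.7]
opening: 1.0
finger_force: 0.0
```

```bash
cat > st.py <<'E'
from cap import *
from scipy.spatial.transform import Rotation as R
import sys
def st(target=None,yaw=None):
    s=read_state();q=s['tool_rot'];M=R.from_quat(np.r_[q[1:],q[0]]).as_matrix()
    print('t',s['clock'].__round__(2),'p',s['eef_pos'].round(4),'yaw',np.arctan2(M[1,0],M[0,0]).round(4),'zax',M[:,2].round(3),'F',s['contact_force'].round(1),'T',s['torque'].round(2),'op',round(s['opening'],3),'ff',round(s['finger_force'],1),'q',s['q'].round(2))
    if target is not None: print('shift mm',(M.T@(np.array(target)-s['eef_pos'])*1000).round(1))
    if yaw is not None: print('spin',round(np.arctan2(M[1,0],M[0,0])-yaw,3))
if __name__=='__main__':
    a=[float(x) for x in sys.argv[1:]]; st(a[:3] or None,a[3] if len(a)>3 else None)
E
python3 st.py .4179 -.3523 .083 .5056
```

```text
t 1.35 p [ 0.4174 -0.3528  0.2154] yaw 0.5073 zax [-0. -0. -1.] F [ 0.4 -0.3 -0.7] T [-0.01  0.01  0.  ] op 1.0 ff 0.0 q [-0.75 -0.17  1.72 -0.    1.59  0.32]
shift mm [ 7.000e-01 -1.000e-01  1.324e+02]
spin 0.002
```

Call:
carry_out([
  [0, 0, 45, 0, 0],
  [0, 0, 45, 0, 0],
  [0, 0, 32, 0, 0],
  [0, 0, 10, 0, 0],
  [0, 0, 0, 0, 0.3],
  [0, 0, 0, 0, 1],
  [0, 0, 0, 0, 1],
  [0, 0, 0, 0, 1],
  [0, 0, 0, 0, 1],
  [0, 0, 0, 0, 1],
])

```text
clock: 2.6
eef_pos: [0.4176, -0.3526, 0.0836]
tool_rot: [0.0, 0.968, 0.251, 0.0]
contact_force: [0.7, 0.5, 0.4]
opening: 0.405
finger_force: 0.0
```

```bash
python3 st.py
```

```text
t 2.6 p [ 0.4176 -0.3526  0.0836] yaw 0.5069 zax [ 0. -0. -1.] F [0.7 0.5 0.4] T [ 0.05  0.02 -0.02] op 0.405 ff 0.0 q [-0.75 -0.1   1.87 -0.    1.37  0.32]
```

Wait for the grip, then lift slightly.

Call:
carry_out([
  [0, 0, 0, 0, 1],
  [0, 0, 0, 0, 1],
  [0, 0, 0, 0, 1],
  [0, 0, 0, 0, 1],
  [0, 0, -10, 0, 1],
  [0, 0, -15, 0, 1],
  [0, 0, -15, 0, 1],
  [0, 0, -20, 0, 1],
  [0, 0, 0, 0, 1],
])

```text
clock: 3.72
eef_pos: [0.4182, -0.3531, 0.1459]
tool_rot: [0.001, 0.968, 0.251, 0.001]
contact_force: [0.2, -0.3, -5.8]
opening: 0.248
finger_force: 30.0
```

```bash
python3 st.py
python3 - <<'E'
from cap import *
s=snap('side','s1');t=snap('top','t1')
b=cv2.resize(s['color'][90:230,300:440],(560,560),interpolation=cv2.INTER_CUBIC)
cv2.imwrite('pics/s1c.png',b[:,:,::-1])
E
```

```text
t 3.73 p [ 0.4182 -0.3531  0.1459] yaw 0.5068 zax [ 0.003 -0.002 -1.   ] F [ 0.2 -0.3 -5.8] T [-0.06  0.09 -0.02] op 0.248 ff 30.0 q [-0.75 -0.14  1.81  0.    1.47  0.32]
```

View pics/s1c.png

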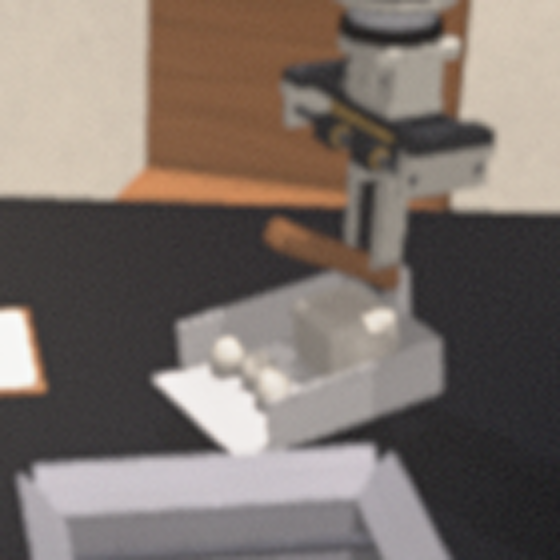

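Gripped at 30 N. The scoop hangs mouth-down about 15–20° by its own weight, with all the stones still in it. I'll raise it and carry it to the grate, turning to face across the bars.

Call:
carry_out([
  [0, 0, -35, 0, 1],
  [0, 0, -50, 0, 1],
  [27, -16, -40, -0.185, 1],
  [29, -11, 0, -0.185, 1],
  [31, -6, 0, -0.185, 1],
  [31, 0, 0, -0.185, 1],
  [31, 6, 0, -0.185, 1],
  [29, 12, 0, -0.185, 1],
  [26, 17, 0, -0.185, 1],
  [0, 0, 0, 0, 1],
])

```text
clock: 5.08
eef_pos: [0.5268, -0.1609, 0.2675]
tool_rot: [-0.001, 0.619, 0.785, -0.0]
contact_force: [0.7, -0.1, -4.8]
opening: 0.25
finger_force: 30.0
```

```bash
python3 st.py .541 -.134 .27 1.811
python3 - <<'E'
from cap import *
s=snap('side','s2');t=snap('top','t2')
a=cv2.resize(s['color'][40:310,240:510],(400,400),interpolation=cv2.INTER_CUBIC)
b=cv2.resize(t['color'][150:360,250:460],(400,400),interpolation=cv2.INTER_CUBIC)
cv2.imwrite('pics/s2c.png',np.hstack([a,b])[:,:,::-1])
E
```

```text
t 5.08 p [ 0.5268 -0.1609  0.2675] yaw 1.8058 zax [-0.001  0.001 -1.   ] F [ 0.7 -0.1 -4.8] T [-0.17 -0.06 -0.01] op 0.25 ff 30.0 q [-0.34 -0.16  1.63  0.    1.67 -0.58]
shift mm [22.9 20.1 -2.5]
spin -0.005
```

View pics/s2c.png

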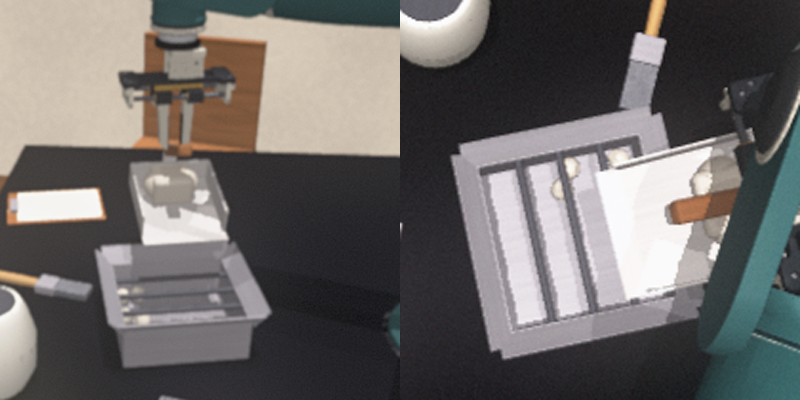

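Three pebbles are visible through the bars, at crop (570,168), (560,187) and (618,158). The lump is still in the rear of the tilted scoop, and the mouth edge runs from (598,170) to (630,300). Next I'll work out the tilt.

Run:
```python
from cap import *
t=pickle.load(open('pics/t2.pkl','rb'))
k=210/400
a=np.array([198,170])*k+[250,150]; b=np.array([230,300])*k+[250,150]
P=np.array([.5268,-.1609,.2675]);h=np.array([np.cos(1.806),np.sin(1.806)]); r=np.array([h[1],-h[0]])
for th in range(15,60,5):
    an=np.radians(-26-th); m=.179*np.array([np.cos(an),np.sin(an)])
    out=[]
    for s in(-1,1):
        out.append(w2pix(t,np.r_[P[:2]+h*m[0]-s*r*.073*-1,P[2]+m[1]]))
    print(th,m.round(3),np.round(out,1).tolist())
print(a,b)
for y in (-51,0,51):
  print(y,[w2pix(t,[.508+.971*x-.238*y/1000,.002+.238*x+.971*y/1000,.075]).round() for x in(-.1,.1)])
```

```text
15 [ 0.135 -0.117] [[368.9, 308.1], [351.8, 242.1]]
20 [ 0.124 -0.129] [[373.1, 307.0], [356.0, 241.8]]
25 [ 0.113 -0.139] [[377.6, 305.8], [360.6, 241.3]]
30 [ 0.1   -0.148] [[382.4, 304.5], [365.5, 240.6]]
35 [ 0.087 -0.157] [[387.7, 303.2], [370.8, 239.8]]
40 [ 0.073 -0.164] [[393.2, 301.8], [376.3, 238.9]]
45 [ 0.058 -0.169] [[398.9, 300.3], [382.1, 237.8]]
50 [ 0.043 -0.174] [[405.0, 298.8], [388.0, 236.6]]
55 [ 0.028 -0.177] [[411.2, 297.3], [394.2, 235.3]]
[353.95 239.25] [370.75 307.5 ]
-51 [array([375., 309.]), array([353., 226.])]
0 [array([354., 315.]), array([332., 231.])]
51 [array([332., 320.]), array([311., 236.])]
```

Call:
carry_out([
  [25, 7, 0, 0, 1],
  [30, 7, 0, 0, 1],
  [16, 6, 0, 0, 1],
  [0, 0, 20, 0, 1],
  [0, 0, 25, 0, 1],
  [0, 0, 20, 0, 1],
  [0, 0, 8, 0, 1],
  [0, 0, 0, 0, 1],
])

```text
clock: 6.18
eef_pos: [0.5293, -0.0891, 0.1952]
tool_rot: [-0.0, 0.621, 0.784, -0.0]
contact_force: [0.4, 0.5, -4.2]
opening: 0.248
finger_force: 30.0
```

```bash
cat >> st.py <<'E'
    p=read_state()['eef_pos']; d=p[:2]-[.508,.002]; print('grate x,y',round(d@[.971,.238],4),round(d@[-.238,.971],4))
E
python3 st.py
python3 - <<'E'
from cap import *
s=snap('side','s3');t=snap('top','t3')
a=cv2.resize(s['color'][90:290,280:480],(400,400),interpolation=cv2.INTER_CUBIC)
b=cv2.resize(t['color'][180:350,270:440],(400,400),interpolation=cv2.INTER_CUBIC)
cv2.imwrite('pics/s3c.png',np.hstack([a,b])[:,:,::-1])
E
```

```text
t 6.17 p [ 0.5293 -0.0891  0.1952] yaw 1.8014 zax [-0.001  0.    -1.   ] F [ 0.4  0.5 -4.2] T [-0.13 -0.13 -0.04] op 0.248 ff 30.0 q [-0.21 -0.18  1.76 -0.    1.56 -0.44]
grate x,y -0.001 -0.0936
```

View pics/s3c.png

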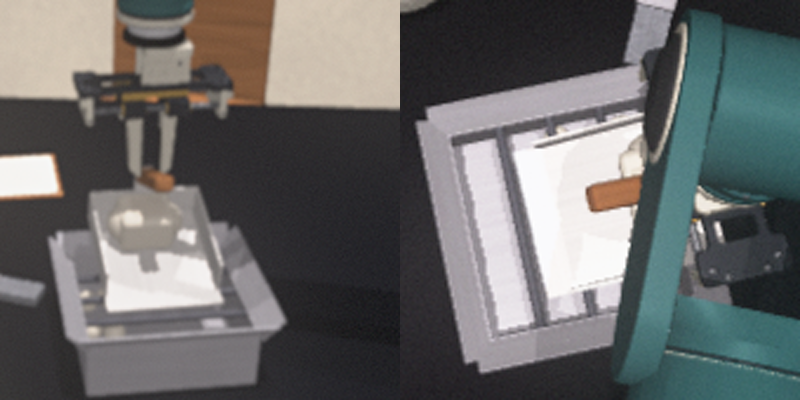

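Scoop weight now reads 4.2 N, about the scoop plus the lump, so the pebbles are out. The mouth edge lies just short of the far bar, at crop (515,150)–(550,300). Next I hook the lip on that bar and lever.

Call:
carry_out([
  [5, 0, 4, 0, 1],
  [5, 0, 2, 0, 1],
  [9, 0, -6, 0, 1],
  [9, 0, -7, 0, 1],
  [9, 0, -6, 0, 1],
  [9, 0, -5, 0, 1],
  [9, 0, -5, 0, 1],
  [0, 0, 0, 0, 1],
])

```text
clock: 7.28
eef_pos: [0.5174, -0.036, 0.2216]
tool_rot: [0.003, 0.621, 0.784, 0.0]
contact_force: [-2.6, -12.1, 14.2]
opening: 0.249
finger_force: 30.0
```

```bash
python3 st.py
python3 - <<'E'
from cap import *
s=snap('side','s4');t=snap('top','t4')
a=cv2.resize(s['color'][90:290,280:480],(400,400),interpolation=cv2.INTER_CUBIC)
b=cv2.resize(t['color'][180:350,270:440],(400,400),interpolation=cv2.INTER_CUBIC)
cv2.imwrite('pics/s4c.png',np.hstack([a,b])[:,:,::-1])
E
```

```text
t 7.28 p [ 0.5174 -0.036   0.2216] yaw 1.8015 zax [ 0.004 -0.003 -1.   ] F [ -2.6 -12.1  14.2] T [-2.55  0.46  0.01] op 0.249 ff 30.0 q [-0.12 -0.23  1.77 -0.    1.6  -0.35]
grate x,y 0.0001 -0.0391
```

View pics/s4c.png

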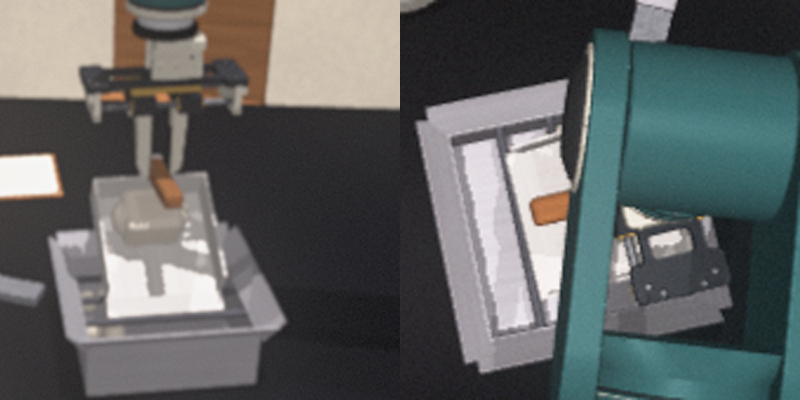

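The lip hooks and the scoop pitches (about 36°); the lump is still in the rear. I'll continue to about 50°, then move back to the middle bar for the final tip.

Call:
carry_out([
  [8, 0, -5, 0, 1],
  [8, 0, -4, 0, 1],
  [8, 0, -4, 0, 1],
  [8, 0, -3, 0, 1],
  [6, 0, -2, 0, 1],
  [0, 0, 0, 0, 1],
])

```text
clock: 8.12
eef_pos: [0.5082, 0.0021, 0.2369]
tool_rot: [0.0, 0.621, 0.784, 0.0]
contact_force: [-2.5, -4.0, 5.4]
opening: 0.253
finger_force: 30.0
```

```bash
python3 st.py
```

```text
t 8.12 p [0.5082 0.0021 0.2369] yaw 1.8024 zax [ 0. -0. -1.] F [-2.5 -4.   5.4] T [-0.84  0.2  -0.07] op 0.253 ff 30.0 q [-0.05 -0.26  1.76 -0.    1.64 -0.28]
grate x,y 0.0002 0.0
```

Call:
carry_out([
  [-4, 0, -10, 0, 1],
  [-10, 0, -25, 0, 1],
  [-30, 0, 0, 0, 1],
  [-16, 0, 10, 0, 1],
  [0, 0, 22, 0, 1],
  [5, 0, 2, 0, 1],
  [6, 0, -1, 0, 1],
  [0, 0, 0, 0, 1],
])

```text
clock: 9.12
eef_pos: [0.5194, -0.045, 0.2393]
tool_rot: [0.0, 0.62, 0.784, 0.0]
contact_force: [-0.7, 0.7, -2.1]
opening: 0.254
finger_force: 30.0
```

```bash
python3 st.py
python3 - <<'E'
from cap import *
s=snap('side','s5')
a=cv2.resize(s['color'][90:290,280:480],(500,500),interpolation=cv2.INTER_CUBIC)
cv2.imwrite('pics/s5c.png',a[:,:,::-1])
E
```

```text
t 9.12 p [ 0.5194 -0.045   0.2393] yaw 1.8031 zax [ 0.001  0.    -1.   ] F [-0.7  0.7 -2.1] T [ 0.   -0.11 -0.03] op 0.254 ff 30.0 q [-0.14 -0.23  1.73  0.    1.64 -0.37]
grate x,y -0.0001 -0.0483
```

View pics/s5c.png

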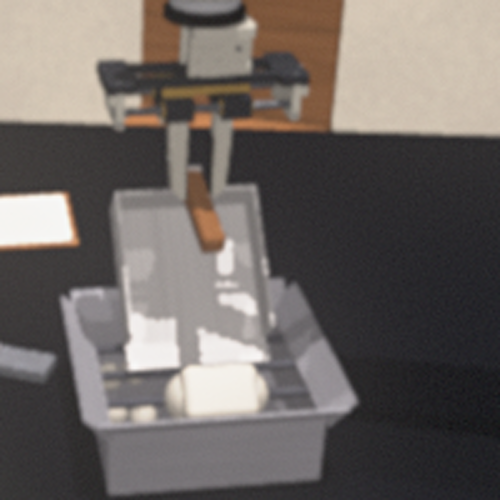

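The lump slid out onto the bars and lies flat there, at crop (217,390). The wrist force of 2.1 N means the scoop is empty. I'll carry the scoop back to the free bench.

Call:
carry_out([
  [-4, 0, -30, 0, 1],
  [-10, 0, -40, 0, 1],
  [-42, -15, 0, 0, 1],
  [-42, -15, 0, 0, 1],
  [-42, -15, 0, 0, 1],
  [-42, -15, 0, 0, 1],
  [-42, -15, 0, 0, 1],
  [-27, -14, 30, 0, 1],
  [0, 0, 50, 0, 1],
  [0, 0, 40, 0, 1],
])

```text
clock: 10.42
eef_pos: [0.4899, -0.3108, 0.1869]
tool_rot: [-0.0, 0.621, 0.784, 0.0]
contact_force: [1.4, -0.3, -2.6]
opening: 0.252
finger_force: 30.0
```

```bash
python3 st.py
```

```text
t 10.43 p [ 0.4899 -0.3108  0.1869] yaw 1.8013 zax [-0.  0. -1.] F [ 1.4 -0.3 -2.6] T [ 0.01 -0.04  0.01] op 0.252 ff 30.0 q [-0.61 -0.08  1.69  0.    1.54 -0.84]
grate x,y -0.092 -0.2994
```

Call:
carry_out([
  [0, 0, 8, 0, 1],
  [0, 0, 8, 0, 1],
  [-15, 0, 6, 0, 1],
  [-15, 0, 6, 0, 1],
  [-13, 0, 8, 0, 1],
  [-14, 0, 8, 0, 1],
  [0, 0, 0, 0, 1],
])

```text
clock: 11.3
eef_pos: [0.505, -0.3693, 0.1467]
tool_rot: [0.003, 0.621, 0.784, -0.0]
contact_force: [6.4, -5.2, 11.1]
opening: 0.255
finger_force: 30.0
```

```bash
python3 st.py
python3 - <<'E'
from cap import *
s=snap('side','s6')
t=snap('top','t6')
a=cv2.resize(s['color'][50:230,330:510],(400,400),interpolation=cv2.INTER_CUBIC)
b=cv2.resize(t['color'][200:350,270:420],(400,400),interpolation=cv2.INTER_CUBIC)
cv2.imwrite('pics/s6c.png',np.hstack([a,b])[:,:,::-1])
E
```

```text
t 11.3 p [ 0.505  -0.3693  0.1467] yaw 1.8006 zax [ 0.005 -0.004 -1.   ] F [ 6.4 -5.2 11.1] T [-0.91 -1.18 -0.04] op 0.255 ff 30.0 q [-0.67  0.03  1.64 -0.    1.46 -0.9 ]
grate x,y -0.0913 -0.3598
```

View pics/s6c.png

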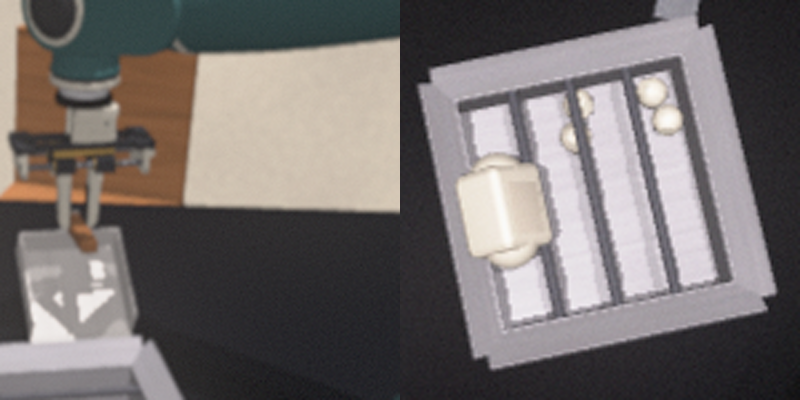

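All four pebbles lie in the tray, at crop (578,105), (573,135), (652,92) and (668,120). The lump sits on the bars by the left rim at (505,212). Next I'll press the scoop toward level.

Call:
carry_out([
  [-10, 0, 7, 0, 1],
  [-10, 0, 8, 0, 1],
  [-9, 0, 9, 0, 1],
  [-8, 0, 9, 0, 1],
  [-7, 0, 8, 0, 1],
  [0, 0, 0, 0, 1],
])

```text
clock: 12.15
eef_pos: [0.5131, -0.4093, 0.1025]
tool_rot: [-0.001, 0.621, 0.784, 0.0]
contact_force: [-0.8, -0.2, 0.2]
opening: 0.256
finger_force: 30.0
```

```bash
python3 st.py
```

```text
t 12.15 p [ 0.5131 -0.4093  0.1025] yaw 1.8014 zax [-0.001  0.001 -1.   ] F [-0.8 -0.2  0.2] T [-0.06 -0.07  0.  ] op 0.256 ff 30.0 q [-0.71  0.13  1.61 -0.    1.4  -0.94]
grate x,y -0.093 -0.4006
```

Call:
carry_out([
  [-6, 0, 7, 0, 1],
  [-3, 0, 6, 0, 1],
  [0, 0, 3, 0, 1],
  [0, 0, 0, 0, 1],
])

```text
clock: 12.65
eef_pos: [0.5152, -0.4174, 0.0871]
tool_rot: [-0.0, 0.621, 0.784, 0.0]
contact_force: [-1.1, -0.6, 0.1]
opening: 0.255
finger_force: 30.0
```

```bash
python3 st.py
python3 - <<'E'
from cap import *
s=snap('side','s7')
t=snap('top','t7')
a=cv2.resize(s['color'][100:200,340:440],(400,400),interpolation=cv2.INTER_CUBIC)
b=cv2.resize(t['color'][200:360,380:540],(400,400),interpolation=cv2.INTER_CUBIC)
cv2.imwrite('pics/s7c.png',np.hstack([a,b])[:,:,::-1])
E
```

```text
t 12.65 p [ 0.5152 -0.4174  0.0871] yaw 1.8019 zax [-0.001  0.001 -1.   ] F [-1.1 -0.6  0.1] T [ 0.11 -0.05 -0.  ] op 0.255 ff 30.0 q [-0.72  0.15  1.61  0.    1.38 -0.95]
grate x,y -0.0928 -0.409
```

View pics/s7c.png

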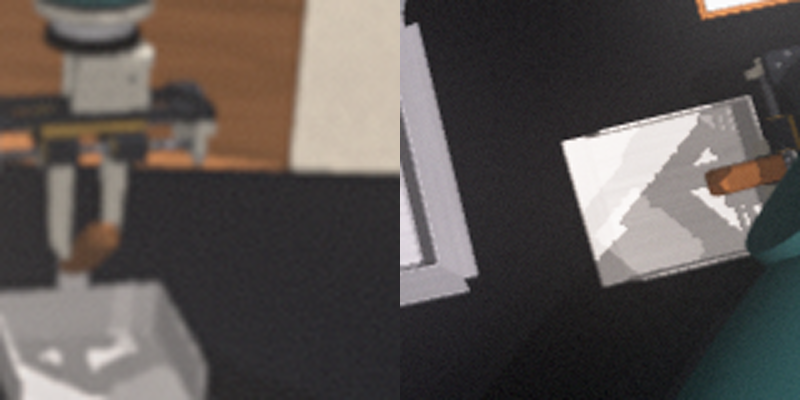

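The scoop looks nearly level on the bench, well clear of the grate. I'll release it and rise.

Call:
carry_out([
  [0, 0, 0, 0, 0.6],
  [0, 0, 0, 0, 0.3],
  [0, 0, 0, 0, 0.3],
  [0, 0, 0, 0, 0.3],
  [0, 0, -20, 0, 0.3],
  [0, 0, -50, 0, 0],
  [0, 0, -60, 0, 0],
  [0, 0, -40, 0, 0],
])

```text
clock: 13.75
eef_pos: [0.5155, -0.4179, 0.2626]
tool_rot: [0.002, 0.621, 0.784, -0.0]
contact_force: [0.1, 0.2, -0.1]
opening: 0.966
finger_force: 0.0
```

```bash
python3 st.py
python3 - <<'E'
from cap import *
t=snap('top','t8');s=snap('side','s8')
# lump: fit by rendering? first segment cream blob inside the grate (warm hue) 
c=t['color'][200:350,270:420].astype(int)
m=((c[:,:,0]-c[:,:,2]>18)&(c[:,:,0]>120)).astype(np.uint8)
n,l,st_,ce=cv2.connectedComponentsWithStats(m)
for i in range(1,n):
    if st_[i,4]>15: print(st_[i],ce[i]+[270,200], cv2.minAreaRect(np.argwhere(l==i)[:,::-1].astype(np.float32)))
E
```

```text
t 13.75 p [ 0.5155 -0.4179  0.2626] yaw 1.8018 zax [ 0.003 -0.003 -1.   ] F [ 0.1  0.2 -0.1] T [-0.06 -0.15 -0.  ] op 0.966 ff 0.0 q [-0.72  0.08  1.4  -0.    1.65 -0.95]
grate x,y -0.0927 -0.4095
[ 89  29  17  22 112] [366.71428571 239.14285714] ((97.11793518066406, 39.21226501464844), (22.048189163208008, 10.295629501342773), 60.945396423339844)
[66 34  6 10 30] [339.03333333 238.16666667] ((69.20000457763672, 38.10000228881836), (9.17060375213623, 4.110960960388184), 71.56504821777344)
[60 47  7 10 35] [333.08571429 251.62857143] ((62.70588302612305, 51.82352828979492), (9.701424598693848, 4.850712776184082), 75.96376037597656)
[ 21  58  36  42 843] [309.49940688 278.37603796] ((38.403846740722656, 78.51922607421875), (42.361083984375, 31.574697494506836), 78.69007110595703)
```

```bash
cat > fit.py <<'E'
from cap import *
from scipy.spatial.transform import Rotation as R
from scipy.optimize import minimize
def mask(c,x0,x1,y0,y1):
    a=c['color'].astype(int);m=np.zeros(a.shape[:2],np.uint8)
    m[y0:y1,x0:x1]=((a[:,:,0]-a[:,:,2]>14)&(a[:,:,0]>105))[y0:y1,x0:x1]
    n,l,s,_=cv2.connectedComponentsWithStats(m); k=1+np.argmax(s[1:,4]); return cv2.morphologyEx((l==k).astype(np.uint8),cv2.MORPH_CLOSE,np.ones((7,7)))
B=np.array([(x,y,z) for x in(-39,39) for y in(-30,30) for z in(-26,26)])/1000.
a=np.linspace(0,2*np.pi,16,endpoint=False);D=[]
for f,r in((1,0),(.85,.5),(.5,.87)):
    for s in(-1,1): D+= [(s*(.039+.011*f),.025*r*np.cos(q),.022*r*np.sin(q)) for q in a]
V=[B,np.array(D)]
def sil(c,p,S=4):
    M=R.from_euler('ZX',[p[3],p[4]]).as_matrix(); m=np.zeros((480,640),np.uint8)
    P=np.vstack(V)@M.T+p[:3]
    u=np.array([w2pix(c,x) for x in np.vstack([B,D])@M.T+p[:3]])
    for part in(u[:8],u[8:][:, :]):
        pass
    for part in (u[:8],*[u[8:][i] for i in ()]): cv2.fillConvexPoly(m,cv2.convexHull((part*16).round().astype(np.int32)),1,shift=4)
    for s in(-1,1):
        d=[i for i in range(8,len(u)) if np.sign(D[i-8][0])==s]; cv2.fillConvexPoly(m,cv2.convexHull((u[d]*16).round().astype(np.int32)),1,shift=4)
    return m
E
python3 - <<'E'
from fit import *
t=pickle.load(open('pics/t8.pkl','rb'));s=pickle.load(open('pics/s8.pkl','rb'))
mt=mask(t,285,330,250,310);ms=mask(s,335,400,215,262)
for m in(mt,ms):
    ys,xs=np.where(m);print(m.sum(),xs.min(),xs.max(),ys.min(),ys.max())
print([ (v,np.where(ms[v])[0][[0,-1]].tolist()) for v in range(228,262,3) if ms[v].any()])
vmax=np.where(ms)[0].max()
def cost(p):
    a=sil(t,p);b=sil(s,p).copy();b[vmax-2:]=0;c=ms.copy();c[vmax-2:]=0
    return (a!=mt).sum()+(b!=c).sum()
best=None
for roll in(-.4,-.2,0,.2,.4,1.57,1.77,1.37):
    x0=np.array([.489,.079,.103,.24,roll])
    r=minimize(cost,x0,method='Nelder-Mead',options=dict(initial_simplex=np.vstack([x0]+[x0+d for d in np.diag([.015,.015,.015,.2,.15])])))
    print(roll,r.x.round(3),r.fun)
for p in (t,):
    cols=t['color'][270:290:4,296:330:2].tolist()
print(w2pix(s,[.489,.079,.1]))
E
```

```text
1150 291 326 258 299
329 346 386 235 256
[(237, [353, 381]), (240, [350, 383]), (243, [348, 385]), (246, [347, 386]), (249, [347, 385]), (252, [348, 384]), (255, [350, 380])]
-0.4 [ 0.498  0.083  0.022  0.349 -0.151] 405.0
-0.2 [ 0.498  0.079  0.022  0.202 -0.22 ] 360.0
0 [0.498 0.081 0.023 0.225 0.346] 332.0
0.2 [ 0.503  0.08  -0.04   0.195  0.895] 319.0
0.4 [ 0.502  0.08  -0.033  0.204  0.896] 315.0
1.57 [0.498 0.081 0.018 0.207 2.033] 311.0
1.77 [ 0.5    0.08  -0.013  0.207  2.693] 313.0
1.37 [0.499 0.08  0.007 0.172 1.113] 328.0
[367.87722093 243.66369981]
```

Run:
```python
from fit import *
t=pickle.load(open('pics/t8.pkl','rb'));s=pickle.load(open('pics/s8.pkl','rb'))
for u in(355,367,378): print(u,[(v,*s['color'][v,u].tolist()) for v in range(222,264,2)])
for v in(270,278,286): print(v,[(u,*t['color'][v,u].tolist()) for u in range(286,332,2)])
for yy in (49,79,109):
  for z in (.075,.101,.127): print(yy,z,w2pix(s,[.498-.238*(yy-82)/1000,.081+.971*(yy-82)/1000,z]).round(),w2pix(t,[.498-.238*(yy-82)/1000,.081+.971*(yy-82)/1000,z]).round())
```

```text
355 [(222, 130, 126, 129), (224, 131, 128, 130), (226, 119, 116, 122), (228, 98, 96, 101), (230, 127, 122, 126), (232, 129, 124, 127), (234, 129, 126, 128), (236, 201, 189, 180), (238, 244, 240, 232), (240, 242, 237, 230), (242, 240, 235, 227), (244, 238, 233, 224), (246, 237, 230, 222), (248, 234, 227, 218), (250, 232, 224, 215), (252, 229, 222, 210), (254, 219, 208, 195), (256, 174, 166, 158), (258, 161, 154, 160), (260, 106, 103, 105), (262, 119, 116, 119)]
367 [(222, 131, 126, 129), (224, 129, 124, 128), (226, 113, 110, 116), (228, 101, 97, 99), (230, 128, 125, 128), (232, 130, 125, 129), (234, 143, 136, 138), (236, 233, 226, 219), (238, 244, 241, 234), (240, 244, 241, 235), (242, 243, 240, 233), (244, 243, 239, 232), (246, 243, 238, 232), (248, 242, 238, 231), (250, 242, 237, 229), (252, 241, 236, 229), (254, 230, 223, 213), (256, 191, 182, 177), (258, 141, 136, 139), (260, 112, 108, 111), (262, 122, 117, 120)]
378 [(222, 132, 128, 132), (224, 122, 120, 123), (226, 102, 98, 104), (228, 114, 110, 114), (230, 133, 129, 133), (232, 131, 127, 132), (234, 161, 154, 151), (236, 245, 2
[... 1425 characters left out ...]
71), (296, 233, 226, 212), (298, 235, 228, 215), (300, 238, 230, 218), (302, 238, 231, 220), (304, 238, 232, 222), (306, 240, 233, 225), (308, 249, 247, 242), (310, 249, 248, 243), (312, 232, 223, 210), (314, 227, 214, 198), (316, 226, 211, 197), (318, 221, 205, 191), (320, 217, 203, 187), (322, 214, 199, 186), (324, 216, 203, 189), (326, 179, 168, 160), (328, 153, 145, 152), (330, 197, 191, 199)]
49 0.075 [361. 245.] [322. 273.]
49 0.101 [361. 236.] [323. 272.]
49 0.127 [362. 227.] [323. 271.]
79 0.075 [363. 252.] [310. 276.]
79 0.101 [364. 243.] [310. 275.]
79 0.127 [364. 234.] [310. 274.]
109 0.075 [366. 259.] [297. 279.]
109 0.101 [367. 250.] [297. 278.]
109 0.127 [367. 241.] [297. 277.]
```

Enlarged colour profiles show the lump rolled about 45°. Its ridge is on top at grate y≈85 mm, z≈127 mm, and it rests between the outer bar and the rim flare. I'll roll it inward onto the bars with closed fingers before grasping it.

Call:
carry_out([
  [40, 8, 0, 0, 1],
  [55, 10, 0, 0, 1],
  [60, 10, 0, 0, 1],
  [60, 10, 0, 0, 1],
  [60, 11, 0, 0, 1],
  [60, 11, 0, 0, 1],
  [60, 11, 0, 0, 1],
  [60, 11, 0, 0, 1],
  [55, 10, 0, 0, 1],
  [28, 6, 0, 0, 1],
])

```text
clock: 15.1
eef_pos: [0.4869, 0.1308, 0.2582]
tool_rot: [0.0, 0.62, 0.785, 0.0]
contact_force: [0.8, 0.1, 0.3]
opening: 0.012
finger_force: 0.0
```

```bash
python3 st.py .488 .126 .137 1.81
```

```text
t 15.1 p [0.4869 0.1308 0.2582] yaw 1.8039 zax [ 0.001  0.    -1.   ] F [0.8 0.1 0.3] T [-0.06 -0.12 -0.02] op 0.012 ff 0.0 q [ 0.21 -0.27  1.74  0.    1.67 -0.02]
shift mm [-5.000e+00 -1.000e-01  1.212e+02]
spin -0.006
grate x,y 0.0102 0.1301
```

Call:
carry_out([
  [0, 0, 45, 0, 1],
  [0, 0, 50, 0, 1],
  [0, 0, 26, 0, 1],
  [-10, 0, 0, 0, 1],
  [-10, 0, 0, 0, 1],
  [-8, 0, 0, 0, 1],
  [-8, 0, 0, 0, 1],
  [-8, 0, 0, 0, 1],
  [0, 0, 0, 0, 1],
])

```text
clock: 16.23
eef_pos: [0.4978, 0.085, 0.1366]
tool_rot: [0.0, 0.621, 0.784, 0.0]
contact_force: [-0.1, -0.3, 0.0]
opening: 0.006
finger_force: 0.0
```

```bash
python3 st.py
cat > lump.py <<'E'
from cap import *
import sys
n=sys.argv[1]; t=snap('top','t'+n); s=snap('side','s'+n)
for nm,c,(x0,x1,y0,y1) in(('top',t,(285,400,225,330)),('side',s,(325,415,205,262))):
    a=c['color'].astype(int); m=np.zeros(a.shape[:2],np.uint8); m[y0:y1,x0:x1]=((a[:,:,0]-a[:,:,2]>8)&(a[:,:,0]>150))[y0:y1,x0:x1]
    k,l,st,ce=cv2.connectedComponentsWithStats(m)
    for i in range(1,k):
        if st[i,4]>100:
            print(nm,st[i],ce[i].round(1),cv2.minAreaRect(np.argwhere(l==i)[:,::-1].astype(np.float32)))
            v=int(ce[i][1]);
            for vv in (v-8,v,v+8) if nm=='top' else (v,): print(vv,[(u,c['color'][vv,u].sum()//3) for u in range(st[i,0]-2,st[i,0]+st[i,2]+2,2)])
E
python3 lump.py 9
```

```text
t 16.23 p [0.4978 0.085  0.1366] yaw 1.801 zax [ 0. -0. -1.] F [-0.1 -0.3  0. ] T [-0.   -0.14 -0.04] op 0.006 ff 0.0 q [ 0.12 -0.23  1.9  -0.    1.47 -0.11]
grate x,y 0.0099 0.083
top [359 229  17  22 201] [367.  239.2] ((367.1000061035156, 239.20004272460938), (22.807889938354492, 10.733125686645508), 63.43495178222656)
231 [(357, np.uint64(114)), (359, np.uint64(215)), (361, np.uint64(215)), (363, np.uint64(229)), (365, np.uint64(235)), (367, np.uint64(216)), (369, np.uint64(181)), (371, np.uint64(170)), (373, np.uint64(80)), (375, np.uint64(80)), (377, np.uint64(127))]
239 [(357, np.uint64(44)), (359, np.uint64(125)), (361, np.uint64(128)), (363, np.uint64(176)), (365, np.uint64(177)), (367, np.uint64(161)), (369, np.uint64(179)), (371, np.uint64(183)), (373, np.uint64(167)), (375, np.uint64(83)), (377, np.uint64(81))]
247 [(357, np.uint64(55)), (359, np.uint64(51)), (361, np.uint64(143)), (363, np.uint64(215)), (365, np.uint64(147)), (367, np.uint64(224)), (369, np.uint64(237)), (371, np.uint64(234)), (373, np.uint64(216)), (375, np.uint64(149)), (377, np.uint64(86))]
side [349 237  37  21 614] [367.4 246.8] ((367.0058898925781, 246.5764617919922), (19.40421485900879, 36.584232330322266), 85.60128784179688)
246 [(347, np.uint64(133)), (349, np.uint64(143)), (351, np.uint64(149)), (353, np.uint64(142)), (355, np.uint64(151)), (357, np.uint64(158)), (359, np.uint64(159)), (361, np.uint64(158)), (363, np.uint64(159)), (365, np.uint64(158)), (367, np.uint64(158)), (369, np.uint64(157)), (371, np.uint64(157)), (373, np.uint64(159)), (375, np.uint64(159)), (377, np.uint64(159)), (379, np.uint64(158)), (381, np.uint64(148)), (383, np.uint64(146)), (385, np.uint64(148)), (387, np.uint64(111))]
```

Run:
```python
from cap import *
s=pickle.load(open('pics/s9.pkl','rb'));p=pickle.load(open('pics/s8.pkl','rb'))
for u in(352,367,380): print(u,[(v,*s['color'][v,u].tolist()) for v in range(200,262,3)])
P=np.array([.4978,.085,.1366])
print('tip',w2pix(s,P-[0,0,.019]),'tcp',w2pix(s,P))
for k in range(2):
  print([w2pix(s,[.508+.971*.01-.238*y,.002+.238*.01+.971*y,z]).round().tolist() for y,z in((.085,.127),(.121,.09),(.128,.1),(.105,.075))]) if k==0 else None
```

```text
352 [(200, 128, 124, 124), (203, 169, 163, 166), (206, 200, 193, 200), (209, 203, 197, 204), (212, 200, 195, 201), (215, 194, 189, 194), (218, 131, 127, 131), (221, 129, 126, 129), (224, 127, 123, 126), (227, 83, 81, 85), (230, 115, 112, 115), (233, 130, 125, 128), (236, 112, 108, 112), (239, 125, 119, 113), (242, 141, 133, 126), (245, 150, 142, 133), (248, 157, 149, 140), (251, 157, 149, 140), (254, 148, 140, 131), (257, 155, 149, 148), (260, 107, 102, 105)]
367 [(200, 56, 54, 59), (203, 54, 51, 55), (206, 111, 106, 102), (209, 124, 119, 113), (212, 108, 103, 99), (215, 114, 110, 103), (218, 124, 118, 112), (221, 129, 124, 116), (224, 132, 127, 119), (227, 135, 129, 121), (230, 139, 133, 125), (233, 135, 129, 127), (236, 140, 135, 130), (239, 166, 156, 147), (242, 167, 156, 149), (245, 168, 160, 150), (248, 173, 165, 155), (251, 234, 227, 218), (254, 221, 213, 199), (257, 162, 155, 157), (260, 109, 104, 108)]
380 [(200, 51, 50, 53), (203, 65, 64, 66), (206, 196, 188, 194), (209, 203, 196, 202), (212, 200, 194, 200), (215, 149, 145, 149), (218, 127, 125, 128), (221, 131, 126, 129), (224, 118, 115, 122), (227, 96, 93, 98), (230, 132, 127, 133), (233, 130, 126, 130), (236, 140, 134, 130), (239, 161, 153, 142), (242, 159, 151, 143), (245, 164, 156, 146), (248, 174, 165, 155), (251, 233, 226, 217), (254, 200, 188, 178), (257, 129, 124, 128), (260, 118, 114, 118)]
tip [364.49160185 238.65416287] tcp [364.86149621 231.82147087]
[[365.0, 236.0], [368.0, 257.0], [369.0, 255.0], [366.0, 259.0]]
```

The side profile shows the tip passing just over the ridge, so the lump sits a little lower than I estimated. I'll back off, lower by 9 mm and push again.

Call:
carry_out([
  [15, 0, 0, 0, 1],
  [18, 0, 0, 0, 1],
  [0, 0, 9, 0, 1],
  [-10, 0, 0, 0, 1],
  [-8, 0, 0, 0, 1],
  [-6, 0, 0, 0, 1],
  [-6, 0, 0, 0, 1],
  [0, 0, 0, 0, 1],
])

```text
clock: 17.32
eef_pos: [0.4971, 0.0879, 0.1276]
tool_rot: [0.0, 0.621, 0.784, 0.0]
contact_force: [0.4, 0.2, -0.7]
opening: 0.004
finger_force: 0.0
```

```bash
python3 st.py;  python3 lump.py 10 | grep -A1 side
```

```text
t 17.32 p [0.4971 0.0879 0.1276] yaw 1.8009 zax [ 0.  0. -1.] F [ 0.4  0.2 -0.7] T [-0.02 -0.1  -0.03] op 0.004 ff 0.0 q [ 0.12 -0.22  1.91  0.    1.45 -0.11]
grate x,y 0.0099 0.086
side [349 211  37  47 787] [367.4 241.1] ((366.29998779296875, 233.89999389648438), (45.09712600708008, 36.44380187988281), 86.8201675415039)
241 [(347, np.uint64(173)), (349, np.uint64(150)), (351, np.uint64(129)), (353, np.uint64(141)), (355, np.uint64(155)), (357, np.uint64(156)), (359, np.uint64(156)), (361, np.uint64(157)), (363, np.uint64(157)), (365, np.uint64(156)), (367, np.uint64(157)), (369, np.uint64(158)), (371, np.uint64(157)), (373, np.uint64(158)), (375, np.uint64(156)), (377, np.uint64(158)), (379, np.uint64(157)), (381, np.uint64(144)), (383, np.uint64(147)), (385, np.uint64(177)), (387, np.uint64(166))]
```

Not in contact yet; push on.

Call:
carry_out([
  [-6, 0, 0, 0, 1],
  [-6, 0, 0, 0, 1],
  [-6, 0, 0, 0, 1],
  [-6, 0, 0, 0, 1],
  [0, 0, 0, 0, 1],
])

```text
clock: 18.05
eef_pos: [0.5026, 0.0647, 0.1275]
tool_rot: [-0.0, 0.621, 0.784, -0.0]
contact_force: [0.1, -0.1, -1.1]
opening: 0.005
finger_force: 0.0
```

```bash
python3 st.py;  python3 lump.py 11 | grep -A1 side
python3 - <<'E'
from cap import *
s=pickle.load(open('pics/s11.pkl','rb'))
for u in(354,380): print(u,[(v,*s['color'][v,u].tolist()) for v in range(215,262,3)])
E
```

```text
t 18.05 p [0.5026 0.0647 0.1275] yaw 1.8012 zax [-0. -0. -1.] F [ 0.1 -0.1 -1.1] T [-0.06 -0.12 -0.05] op 0.005 ff 0.0 q [ 0.08 -0.22  1.91  0.    1.45 -0.15]
grate x,y 0.0097 0.0621
side [347 236  40  22 661] [367.3 246.9] ((366.390869140625, 246.4720458984375), (19.806678771972656, 39.18587875366211), 85.91438293457031)
246 [(345, np.uint64(127)), (347, np.uint64(131)), (349, np.uint64(152)), (351, np.uint64(178)), (353, np.uint64(177)), (355, np.uint64(219)), (357, np.uint64(228)), (359, np.uint64(230)), (361, np.uint64(229)), (363, np.uint64(228)), (365, np.uint64(229)), (367, np.uint64(228)), (369, np.uint64(228)), (371, np.uint64(228)), (373, np.uint64(228)), (375, np.uint64(227)), (377, np.uint64(226)), (379, np.uint64(226)), (381, np.uint64(219)), (383, np.uint64(206)), (385, np.uint64(174)), (387, np.uint64(111))]
354 [(215, 198, 192, 198), (218, 129, 126, 128), (221, 133, 129, 130), (224, 129, 126, 128), (227, 81, 79, 81), (230, 123, 121, 125), (233, 130, 126, 130), (236, 118, 113, 115), (239, 158, 148, 141), (242, 164, 154, 145), (245, 213, 201, 187), (248, 208, 196, 183), (251, 195, 183, 172), (254, 176, 166, 156), (257, 155, 148, 148), (260, 104, 101, 104)]
380 [(215, 149, 145, 149), (218, 129, 126, 129), (221, 131, 126, 129), (224, 104, 100, 102), (227, 92, 87, 92), (230, 131, 129, 133), (233, 127, 124, 128), (236, 134, 126, 120), (239, 159, 151, 142), (242, 228, 221, 210), (245, 232, 225, 217), (248, 233, 225, 216), (251, 232, 224, 216), (254, 201, 190, 180), (257, 132, 127, 130), (260, 116, 113, 116)]
```

Call:
carry_out([
  [0, 0, -40, 0, 1],
  [0, 0, -60, 0, 0],
  [-50, 0, 0, 0, 0],
  [-60, 0, 0, 0, 0],
  [-60, 0, 0, 0, 0],
  [-60, 0, 0, 0, 0],
  [-30, 0, 0, 0, 0],
  [0, 0, 0, 0, 0],
])

```text
clock: 19.15
eef_pos: [0.5621, -0.1895, 0.2269]
tool_rot: [-0.0, 0.622, 0.783, -0.0]
contact_force: [0.2, -0.0, -0.2]
opening: 0.708
finger_force: 0.0
```

```bash
python3 st.py;  python3 lump.py 12
python3 - <<'E'
from cap import *
s=pickle.load(open('pics/s12.pkl','rb'))
for u in(352,360,367,374,381): print(u,[(v,*s['color'][v,u][[0,2]].tolist()) for v in range(221,262,2)])
E
```

```text
t 19.15 p [ 0.5621 -0.1895  0.2269] yaw 1.7996 zax [-0.001  0.    -1.   ] F [ 0.2 -0.  -0.2] T [-0.03 -0.13  0.03] op 0.708 ff 0.0 q [-0.37 -0.06  1.61 -0.    1.6  -0.6 ]
grate x,y 0.0069 -0.1988
top [359 229  17  22 200] [367.  239.2] ((367.20001220703125, 239.40003967285156), (23.25510597229004, 10.733125686645508), 63.43495178222656)
231 [(357, np.uint64(116)), (359, np.uint64(218)), (361, np.uint64(217)), (363, np.uint64(231)), (365, np.uint64(237)), (367, np.uint64(219)), (369, np.uint64(184)), (371, np.uint64(171)), (373, np.uint64(87)), (375, np.uint64(87)), (377, np.uint64(131))]
239 [(357, np.uint64(109)), (359, np.uint64(127)), (361, np.uint64(131)), (363, np.uint64(176)), (365, np.uint64(180)), (367, np.uint64(165)), (369, np.uint64(183)), (371, np.uint64(187)), (373, np.uint64(173)), (375, np.uint64(89)), (377, np.uint64(88))]
247 [(357, np.uint64(125)), (359, np.uint64(112)), (361, np.uint64(155)), (363, np.uint64(218)), (365, np.uint64(149)), (367, np.uint64(223)), (369, np.uint64(237)), (371, np.uint64(237)), (373, np.uint64(214)), (375, np.uint64(146)), (377, np.uint6
[... 3729 characters left out ...]
 (223, 133, 133), (225, 109, 111), (227, 96, 97), (229, 128, 128), (231, 133, 130), (233, 131, 129), (235, 220, 199), (237, 245, 235), (239, 244, 234), (241, 243, 233), (243, 243, 231), (245, 242, 231), (247, 242, 230), (249, 241, 229), (251, 241, 229), (253, 235, 219), (255, 196, 180), (257, 153, 151), (259, 108, 106), (261, 121, 121)]
381 [(221, 134, 132), (223, 123, 125), (225, 107, 110), (227, 101, 101), (229, 133, 131), (231, 131, 130), (233, 130, 132), (235, 148, 142), (237, 218, 193), (239, 233, 218), (241, 232, 217), (243, 234, 218), (245, 236, 221), (247, 238, 223), (249, 237, 222), (251, 238, 223), (253, 226, 204), (255, 187, 174), (257, 139, 137), (259, 111, 109), (261, 119, 119)]
```

```bash
python3 - <<'E'
from cap import *
t=pickle.load(open('pics/t12.pkl','rb'));s=pickle.load(open('pics/s12.pkl','rb'))
G=lambda p:(round((p[:2]-[.508,.002])@[.971,.238],4),round((p[:2]-[.508,.002])@[-.238,.971],4))
r=pix2w(t,307.5,278.5,.127);c=pix2w(t,308.3,278.5,.09);print('ridge',r,G(r),'ctr',c,G(c))
for z in(.105,.115,.12,.127,.132):
    r=pix2w(t,307.5,278.5,z);print(z,w2pix(s,r))
for n,p in(('L',(293.3,278)),('R',(325,278)),('dome0',(303,257)),('dome1',(313.5,300.5))): q=pix2w(t,*p,.09);print(n,G(q))
E
python3 st.py .4985 .0815 .200 1.775
```

```text
ridge [0.48929769 0.08365299 0.127     ] (np.float64(0.0013), np.float64(0.0837)) ctr [0.49225367 0.08153629 0.09      ] (np.float64(0.0036), np.float64(0.081))
0.105 [367.10122855 242.89479909]
0.115 [367.64495188 239.39086787]
0.12 [367.91877423 237.62626694]
0.127 [368.3043448  235.14152386]
0.132 [368.58135059 233.35640785]
L (np.float64(0.0129), np.float64(0.1137))
R (np.float64(-0.0044), np.float64(0.0439))
dome0 (np.float64(0.0542), np.float64(0.0809))
dome1 (np.float64(-0.0473), np.float64(0.0816))
t 19.25 p [ 0.562  -0.1875  0.2274] yaw 1.8016 zax [-0.  0. -1.] F [-0.4  0.7 -0.3] T [-0.05 -0.07 -0.04] op 0.795 ff 0.0 q [-0.37 -0.07  1.61  0.    1.6  -0.6 ]
shift mm [ 2.764e+02 -2.000e-01  2.750e+01]
spin 0.027
grate x,y 0.0073 -0.1969
```

```bash
python3 st.py .4916 .0834 .137 1.775
```

```text
t 19.25 p [ 0.562  -0.1875  0.2274] yaw 1.8016 zax [-0.  0. -1.] F [-0.4  0.7 -0.3] T [-0.05 -0.07 -0.04] op 0.795 ff 0.0 q [-0.37 -0.07  1.61  0.    1.6  -0.6 ]
shift mm [279.8  -6.5  90.5]
spin 0.027
grate x,y 0.0073 -0.1969
```

Call:
carry_out([
  [40, -1, 0, 0.025, 0],
  [50, -1, 0, 0, 0],
  [50, -1, 0, 0, 0],
  [50, -1, 0, 0, 0],
  [50, -1, 0, 0, 0],
  [38, -1, 0, 0, 0],
  [0, 0, 0, 0, 0],
])

```text
clock: 20.12
eef_pos: [0.4972, 0.0856, 0.228]
tool_rot: [0.0, 0.629, 0.777, 0.0]
contact_force: [-0.2, -1.0, -0.1]
opening: 0.997
finger_force: 0.0
```

```bash
python3 st.py .4916 .0834 .137 1.775
```

```text
t 20.12 p [0.4972 0.0856 0.228 ] yaw 1.7813 zax [ 0.001  0.001 -1.   ] F [-0.2 -1.  -0.1] T [-0.04 -0.1   0.01] op 0.997 ff 0.0 q [ 0.12 -0.26  1.78  0.    1.62 -0.09]
shift mm [-1. -6. 91.]
spin 0.006
grate x,y 0.0094 0.0838
```

Call:
carry_out([
  [-1, -6, 40, 0, 0],
  [0, 0, 40, 0, 0],
  [0, 0, 11, 0, 0],
  [0, 0, 0, 0, 1],
  [0, 0, 0, 0, 1],
  [0, 0, 0, 0, 1],
  [0, 0, 0, 0, 1],
  [0, 0, 0, 0, 1],
  [0, 0, 0, 0, 1],
  [0, 0, 0, 0, 1],
])

```text
clock: 21.38
eef_pos: [0.4926, 0.0805, 0.1365]
tool_rot: [-0.0, 0.631, 0.776, -0.0]
contact_force: [-0.8, 0.0, -0.1]
opening: 0.299
finger_force: 0.0
```

```bash
python3 st.py; python3 lump.py 13 | grep side
```

```text
t 21.38 p [0.4926 0.0805 0.1365] yaw 1.7768 zax [-0.  0. -1.] F [-0.8  0.  -0.1] T [-0.04 -0.1  -0.06] op 0.299 ff 0.0 q [ 0.11 -0.24  1.91  0.    1.47 -0.1 ]
grate x,y 0.0037 0.0798
side [375 205   7  26 102] [377.5 215.8] ((377.8443298339844, 217.4902801513672), (5.115019798278809, 25.325586318969727), 3.5763344764709473)
side [349 236  36  22 606] [367.2 246.9] ((366.4124755859375, 246.59921264648438), (19.96105194091797, 35.30611038208008), 86.42366790771484)
```

Run:
```python
from cap import *
s=pickle.load(open('pics/s13.pkl','rb'));p=pickle.load(open('pics/s12.pkl','rb'))
P=np.array([.4926,.0805,.1365])
h=np.array([np.cos(.206),np.sin(.206),0])
for d in(-.014,-.022,.014,.022): print(d,w2pix(s,P+h*d-[0,0,.019]).round(1),w2pix(s,P+h*d).round(1))
for u in(350,354,358,367,374,378,382): print(u,[(v,*s['color'][v,u].tolist(), int(abs(s['color'][v,u].astype(int)-p['color'][v,u]).max())) for v in range(224,250,2)])
```

```text
-0.014 [372.5 237.4] [373.  230.6]
-0.022 [375.8 237.1] [376.3 230.3]
0.014 [360.9 238.2] [361.2 231.3]
0.022 [357.6 238.4] [357.9 231.6]
350 [(224, 128, 122, 126, 5), (226, 99, 96, 100, 23), (228, 81, 79, 82, 19), (230, 113, 110, 113, 5), (232, 128, 123, 127, 5), (234, 131, 127, 130, 1), (236, 111, 109, 112, 12), (238, 79, 78, 81, 32), (240, 120, 115, 112, 63), (242, 144, 137, 130, 87), (244, 149, 142, 133, 84), (246, 155, 147, 137, 74), (248, 155, 146, 139, 67)]
354 [(224, 126, 122, 124, 5), (226, 97, 94, 97, 27), (228, 80, 78, 82, 18), (230, 123, 120, 123, 3), (232, 130, 125, 129, 2), (234, 130, 126, 129, 2), (236, 116, 112, 111, 55), (238, 148, 141, 133, 89), (240, 161, 152, 143, 75), (242, 158, 150, 141, 73), (244, 157, 148, 140, 70), (246, 154, 145, 137, 70), (248, 154, 146, 137, 64)]
358 [(224, 153, 147, 138, 22), (226, 153, 146, 136, 36), (228, 153, 146, 138, 55), (230, 148, 143, 136, 21), (232, 132, 128, 128, 2), (234, 127, 121, 125, 6), (236, 130, 124, 121, 91), (238, 160, 151, 144, 93), (240, 166, 157, 148, 87), (242, 168, 159, 151, 84), (244, 167, 158, 148, 86), (246, 167
[... 691 characters left out ...]
(248, 228, 221, 209, 20)]
378 [(224, 150, 143, 136, 31), (226, 143, 137, 130, 47), (228, 144, 139, 134, 30), (230, 134, 129, 131, 4), (232, 131, 128, 131, 2), (234, 124, 122, 123, 36), (236, 150, 142, 135, 96), (238, 164, 155, 146, 88), (240, 167, 158, 149, 84), (242, 165, 156, 148, 84), (244, 165, 156, 148, 82), (246, 168, 159, 150, 80), (248, 216, 204, 192, 37)]
382 [(224, 120, 116, 124, 7), (226, 93, 91, 97, 2), (228, 118, 114, 118, 2), (230, 131, 128, 131, 5), (232, 130, 127, 131, 3), (234, 120, 118, 122, 2), (236, 107, 104, 108, 22), (238, 139, 134, 133, 47), (240, 148, 141, 135, 71), (242, 146, 138, 130, 80), (244, 151, 144, 135, 78), (246, 156, 148, 140, 76), (248, 179, 169, 158, 54)]
```

The side profile shows the visible fingertips ending at about TCP height, roughly 19 mm higher than assumed. So every pass went just over the lump. I'll redo the end-face grip 20 mm lower.

Call:
carry_out([
  [0, 0, 0, 0, 0],
  [0, 0, 0, 0, 0],
  [0, 0, 0, 0, 0],
  [0, 0, 0, 0, 0],
  [0, 0, 0, 0, 0],
  [0, 0, 0, 0, 0],
  [4, 0, 10, 0, 0],
  [0, 0, 6, 0, 0],
  [0, 0, 4, 0, 0],
  [0, 0, 0, 0, 0],
])

```text
clock: 22.72
eef_pos: [0.4917, 0.0844, 0.1162]
tool_rot: [-0.0, 0.631, 0.776, -0.0]
contact_force: [0.5, 0.8, 0.7]
opening: 1.001
finger_force: 0.0
```

Call:
carry_out([
  [0, 0, 0, 0, 1],
  [0, 0, 0, 0, 1],
  [0, 0, 0, 0, 1],
  [0, 0, 0, 0, 1],
  [0, 0, 0, 0, 1],
  [0, 0, 0, 0, 1],
])

```text
clock: 23.48
eef_pos: [0.4919, 0.0844, 0.1167]
tool_rot: [0.0, 0.631, 0.776, 0.0]
contact_force: [0.1, -0.2, 3.2]
opening: 0.77
finger_force: 30.0
```

```bash
python3 st.py; python3 lump.py 14 | grep side
```

```text
t 23.48 p [0.4919 0.0844 0.1167] yaw 1.7768 zax [ 0.  0. -1.] F [ 0.1 -0.2  3.2] T [ 0.07 -0.17 -0.03] op 0.77 ff 30.0 q [ 0.12 -0.23  1.94  0.    1.44 -0.09]
grate x,y 0.004 0.0838
side [349 236  36  22 589] [367.  246.9] ((366.3984680175781, 246.67230224609375), (20.024677276611328, 35.22346496582031), 86.8201675415039)
```

Gripped at 72 mm with 30 N. I'll lift gently and dwell just above the bars.

Call:
carry_out([
  [0, 0, -5, 0, 1],
  [0, 0, -8, 0, 1],
  [0, 0, -8, 0, 1],
  [0, 0, 0, 0, 1],
  [0, 0, 0, 0, 1],
  [0, 0, 0, 0, 1],
])

```text
clock: 24.32
eef_pos: [0.4917, 0.0844, 0.1372]
tool_rot: [-0.0, 0.631, 0.776, -0.0]
contact_force: [-0.2, -0.2, -3.0]
opening: 0.766
finger_force: 30.0
```

```bash
python3 st.py; python3 lump.py 15 | grep side
```

```text
t 24.32 p [0.4917 0.0844 0.1372] yaw 1.7768 zax [-0. -0. -1.] F [-0.2 -0.2 -3. ] T [-0.03 -0.09 -0.03] op 0.766 ff 30.0 q [ 0.12 -0.24  1.91  0.    1.47 -0.09]
grate x,y 0.0038 0.0839
side [349 229  38  22 613] [367.4 239.6] ((367.2587890625, 239.3646697998047), (20.094482421875, 36.96772003173828), 85.60128784179688)
```

Lifted clear; the side blob rose 7 px, about 20 mm. Next: over to the dish.

Call:
carry_out([
  [0, 0, -30, 0.14, 1],
  [0, 0, -40, 0.14, 1],
  [0, 0, -20, 0.147, 1],
  [0, 0, 0, 0, 1],
])

```text
clock: 24.92
eef_pos: [0.4923, 0.0844, 0.2287]
tool_rot: [0.001, 0.781, 0.625, 0.001]
contact_force: [-0.6, -0.3, -2.6]
opening: 0.771
finger_force: 30.0
```

```bash
python3 st.py .4405 .2906 .125 1.35
```

```text
t 24.93 p [0.4923 0.0844 0.2287] yaw 1.3506 zax [ 0.002  0.    -1.   ] F [-0.6 -0.3 -2.6] T [-0.05 -0.07  0.02] op 0.771 ff 30.0 q [ 0.12 -0.28  1.79  0.    1.63  0.34]
shift mm [189.8 -95.8 103.7]
spin 0.001
grate x,y 0.0044 0.0838
```

Call:
carry_out([
  [26, -14, 0, 0, 1],
  [35, -18, 0, 0, 1],
  [37, -18, 0, 0, 1],
  [37, -18, 0, 0, 1],
  [32, -16, 0, 0, 1],
  [23, -12, 20, 0, 1],
  [0, 0, 45, 0, 1],
  [0, 0, 39, 0, 1],
  [0, 0, 0, 0, 1],
])

```text
clock: 26.05
eef_pos: [0.4381, 0.2898, 0.1196]
tool_rot: [-0.0, 0.78, 0.626, -0.003]
contact_force: [-0.0, 0.2, -1.2]
opening: 0.767
finger_force: 30.0
```

```bash
python3 st.py .4405 .2906 .074 1.35
python3 - <<'E'
from cap import *
s=snap('side','s16')
c=s['color'].astype(int);P=np.array([.4405,.2906,.125])
print([(z,w2pix(s,P+[0,0,z]).round(1).tolist()) for z in(.0105,0,-.03,-.069)])
u=int(w2pix(s,P)[0]);print(u,[(v,*c[v,u].tolist()) for v in range(225,320,3)])
E
```

```text
t 26.05 p [0.4381 0.2898 0.1196] yaw 1.353 zax [-0.006 -0.003 -1.   ] F [-0.   0.2 -1.2] T [-0.04 -0.08  0.02] op 0.767 ff 30.0 q [ 0.54 -0.17  1.88 -0.    1.44  0.75]
shift mm [ 1.5  2.4 45.6]
spin 0.003
grate x,y 0.0006 0.2961
[(0.0105, [392.6, 288.1]), (0, [392.2, 292.2]), (-0.03, [391.1, 303.8]), (-0.069, [389.7, 318.3])]
392 [(225, 46, 45, 44), (228, 121, 116, 110), (231, 154, 148, 137), (234, 145, 136, 129), (237, 151, 144, 134), (240, 147, 141, 132), (243, 150, 143, 134), (246, 125, 120, 112), (249, 52, 50, 52), (252, 124, 104, 66), (255, 157, 150, 152), (258, 92, 90, 92), (261, 78, 78, 78), (264, 113, 110, 113), (267, 120, 116, 120), (270, 118, 114, 116), (273, 119, 115, 119), (276, 117, 114, 118), (279, 120, 114, 119), (282, 98, 96, 99), (285, 42, 40, 41), (288, 45, 43, 43), (291, 141, 132, 125), (294, 164, 156, 145), (297, 163, 155, 147), (300, 167, 157, 147), (303, 165, 156, 147), (306, 168, 160, 150), (309, 167, 158, 149), (312, 204, 192, 181), (315, 170, 161, 151), (318, 119, 113, 111)]
```

Call:
carry_out([
  [0, 0, 15, 0, 1],
  [0, 0, 12, 0, 1],
  [0, 0, 8, 0, 1],
  [0, 0, 5, 0, 1],
  [0, 0, 3, 0, 1],
  [0, 0, 0, 0, 1],
])

```text
clock: 26.85
eef_pos: [0.4398, 0.2908, 0.0806]
tool_rot: [0.0, 0.781, 0.625, -0.0]
contact_force: [-0.2, -0.6, -2.5]
opening: 0.764
finger_force: 30.0
```

```bash
python3 st.py
```

```text
t 26.85 p [0.4398 0.2908 0.0806] yaw 1.3499 zax [-0. -0. -1.] F [-0.2 -0.6 -2.5] T [-0.   -0.05  0.02] op 0.764 ff 30.0 q [ 0.54 -0.14  1.92 -0.    1.36  0.76]
grate x,y 0.0025 0.2967
```

Call:
carry_out([
  [0, 0, 4, 0, 1],
  [0, 0, 3, 0, 1],
  [0, 0, 2, 0, 1],
  [0, 0, 0, 0, 1],
])

```text
clock: 27.35
eef_pos: [0.4397, 0.2908, 0.0714]
tool_rot: [-0.0, 0.781, 0.625, -0.0]
contact_force: [0.7, -0.6, -2.0]
opening: 0.771
finger_force: 30.0
```

```bash
python3 st.py
```

```text
t 27.35 p [0.4397 0.2908 0.0714] yaw 1.3498 zax [-0. -0. -1.] F [ 0.7 -0.6 -2. ] T [-0.05 -0.1   0.01] op 0.771 ff 30.0 q [ 0.54 -0.13  1.93 -0.    1.35  0.76]
grate x,y 0.0024 0.2966
```

Not touching yet; down a little more while moving sideways to roll it.

Call:
carry_out([
  [0, 0, 3, 0, 1],
  [0, 0, 3, 0, 1],
  [0, 0, 2, 0, 1],
  [0, 0, 0, 0, 1],
])

```text
clock: 27.85
eef_pos: [0.441, 0.2927, 0.0675]
tool_rot: [-0.001, 0.781, 0.625, 0.003]
contact_force: [-9.1, 4.1, 32.2]
opening: 0.769
finger_force: 30.1
```

```bash
python3 st.py
python3 - <<'E'
from cap import *
s=snap('side','s17')
c=s['color'].astype(int)
for u in (380,390,400): print(u,[(v,*c[v,u].tolist()) for v in range(295,350,3)])
print([(z,w2pix(s,[.4397,.2908,z]).round(1).tolist()) for z in(.075,.064,.003)])
E
```

```text
t 27.85 p [0.441  0.2927 0.0675] yaw 1.35 zax [ 0.004  0.005 -1.   ] F [-9.1  4.1 32.2] T [0.78 2.06 0.01] op 0.769 ff 30.1 q [ 0.54 -0.13  1.93  0.    1.34  0.76]
grate x,y 0.0042 0.2982
380 [(295, 39, 37, 40), (298, 41, 40, 41), (301, 45, 43, 46), (304, 44, 42, 46), (307, 52, 51, 52), (310, 143, 136, 128), (313, 164, 156, 146), (316, 165, 157, 148), (319, 165, 157, 146), (322, 166, 158, 148), (325, 166, 157, 147), (328, 167, 158, 149), (331, 166, 157, 149), (334, 141, 134, 127), (337, 109, 105, 110), (340, 108, 105, 108), (343, 108, 105, 108), (346, 118, 112, 117), (349, 177, 170, 177)]
390 [(295, 42, 43, 43), (298, 39, 36, 40), (301, 42, 41, 43), (304, 46, 44, 47), (307, 48, 45, 50), (310, 90, 86, 83), (313, 158, 149, 140), (316, 166, 158, 148), (319, 166, 156, 147), (322, 166, 157, 148), (325, 168, 161, 151), (328, 165, 157, 148), (331, 214, 202, 190), (334, 209, 197, 185), (337, 125, 120, 116), (340, 108, 104, 109), (343, 105, 102, 106), (346, 109, 106, 110), (349, 152, 148, 153)]
400 [(295, 40, 38, 40), (298, 43, 40, 43), (301, 49, 47, 50), (304, 48, 47, 50), (307, 46, 45, 48), (310, 45, 45, 45), (313, 129, 123, 115), (316, 163, 155, 145), (319, 167, 158, 148), (322, 167, 159, 149), (325, 169, 161, 151), (328, 179, 170, 159), (331, 231, 224, 216), (334, 228, 222, 212), (337, 181, 172, 161), (340, 107, 105, 105), (343, 110, 106, 109), (346, 114, 112, 116), (349, 167, 161, 167)]
[(0.075, [390.8, 311.4]), (0.064, [390.4, 315.4]), (0.003, [388.2, 337.1])]
```

Firm contact with the dish floor (32 N). I'll ease off 2.5 mm and release, so it rolls the last bit onto its face.

Call:
carry_out([
  [0, 0, -2.5, 0, 1],
  [3, 0, -0.5, 0, 1],
  [0, 0, 0, 0, 0.1],
  [0, 0, 0, 0, 0],
  [0, 0, 0, 0, 0],
  [0, 0, 0, 0, 0],
  [0, 0, 0, 0, 0],
])

```text
clock: 28.78
eef_pos: [0.4405, 0.2937, 0.0665]
tool_rot: [-0.0, 0.781, 0.625, -0.0]
contact_force: [-0.9, 0.9, 0.3]
opening: 1.0
finger_force: 0.0
```

Call:
carry_out([
  [0, 0, -10, 0, 0],
  [0, 0, -40, 0, 0],
  [0, 0, -50, 0, 0],
  [-20, 0, -50, 0, 0],
  [-60, 0, 0, 0, 0],
  [-60, 0, 0, 0, 0],
  [-60, 0, 0, 0, 0],
  [-60, 0, 0, 0, 0],
  [0, 0, 0, 0, 0],
])

```text
clock: 29.9
eef_pos: [0.3829, 0.037, 0.2177]
tool_rot: [0.001, 0.783, 0.623, 0.001]
contact_force: [0.0, 0.5, -0.5]
opening: 1.0
finger_force: 0.0
```

```bash
python3 st.py
python3 - <<'E'
from fit import *
t=snap('top','t18');s=snap('side','s18')
def mk(c,x0,x1,y0,y1):
    a=c['color'].astype(int);m=np.zeros(a.shape[:2],np.uint8)
    m[y0:y1,x0:x1]=((a[:,:,0]-a[:,:,2]>8)&(a[:,:,0]>110))[y0:y1,x0:x1]
    n,l,st,_=cv2.connectedComponentsWithStats(m); k=1+np.argmax(st[1:,4]); print(st[k]); return cv2.morphologyEx((l==k).astype(np.uint8),cv2.MORPH_CLOSE,np.ones((5,5)))
mt=mk(t,165,255,250,350);ms=mk(s,325,445,290,385)
cost=lambda p:(sil(t,p)!=mt).sum()+(sil(s,p)!=ms).sum()
for roll in(0,.4,.8,1.2,1.57):
    x0=np.array([.446,.30,.03,-.22,roll])
    r=minimize(cost,x0,method='Nelder-Mead',options=dict(initial_simplex=np.vstack([x0]+[x0+d for d in np.diag([.02,.02,.012,.15,.15])])))
    d=r.x[:2]-[.446,.315];print(roll,r.x.round(3),r.fun,'dish xy',(d@[.975,-.222]).round(3),(d@[.222,.975]).round(3))
E
```

```text
t 29.9 p [0.3829 0.037  0.2177] yaw 1.344 zax [ 0.002 -0.    -1.   ] F [ 0.   0.5 -0.5] T [-0.04 -0.09 -0.02] op 1.0 ff 0.0 q [ 0.03 -0.56  2.   -0.    1.69  0.26]
grate x,y -0.1131 0.0637
[192 280  34  42 485]
[ 363  317   48   42 1509]
0 [ 0.448  0.318  0.025 -0.241  0.115] 868.0 dish xy 0.001 0.004
0.4 [ 0.447  0.319  0.029 -0.206  0.312] 800.0 dish xy 0.0 0.004
0.8 [ 0.447  0.319  0.026 -0.252  1.57 ] 875.0 dish xy 0.0 0.004
1.2 [ 0.446  0.315  0.024 -0.224  1.274] 907.0 dish xy 0.0 0.0
1.57 [ 0.446  0.314  0.022 -0.291  1.739] 877.0 dish xy 0.001 -0.001
```

Run:
```python
from cap import *
from scipy.optimize import minimize
t=pickle.load(open('pics/t18.pkl','rb'));s=pickle.load(open('pics/s18.pkl','rb'))
pts=np.array([(131,-73,5),(131,73,5),(105,-73,0),(105,73,0),(105,-73,45),(105,73,45),(-45,-73,45),(-45,73,45),(-45,-73,0),(-45,73,0)])/1000
def sil(c,p):
    from scipy.spatial.transform import Rotation as R
    P=R.from_euler('ZY',[p[3],p[4]]).apply(pts)+p[:3]
    m=np.zeros((480,640),np.uint8);cv2.fillConvexPoly(m,cv2.convexHull((np.array([w2pix(c,x) for x in P])*16).astype(np.int32)),1,shift=4);return m
p0=np.array([.508,-.388,0,1.802,0])
a=t['color'].astype(int).max(2);w=cv2.dilate(sil(t,p0),np.ones((41,41)))
m=((a>75)&(w>0)).astype(np.uint8)
b=t['color'].astype(int); m[(b[:,:,0]-b[:,:,2]>25)]=0
n,l,st,_=cv2.connectedComponentsWithStats(m);k=1+np.argmax(st[1:,4]);m=np.zeros_like(m);print(st[k])
h=cv2.convexHull(np.argwhere(l==k)[:,::-1].astype(np.int32));cv2.fillConvexPoly(m,h,1)
f=lambda p:(sil(t,p)!=m).sum()
for pitch in(0,.15,.5):
    x0=p0+[0,0,0,0,pitch]
    r=minimize(f,x0,method='Nelder-Mead',options=dict(initial_simplex=np.vstack([x0]+[x0+d for d in np.diag([.015,.015,.01,.08,.12])])));print(f(x0),r.x.round(3),r.fun,sil(t,r.x).sum())
for i in(388,395): print([(v,int(s['color'][v,i].sum()//3)) for v in range(310,366,3)])
for n,(u,v,z) in dict(jar=(267,153,.1)).items():pass
t0=pickle.load(open('pics/top0.pkl','rb'))['color'].astype(int);d=abs(t0-b).max(2)
for n,(x0,x1,y0,y1) in dict(jarlid=(180,300,115,215),brush=(365,395,130,205)).items(): print(n,(d[y0:y1,x0:x1]>50).sum())
```

```text
[ 444  238   95   78 4752]
718 [ 0.511 -0.398  0.006  1.803  0.021] 108.0 5081
966 [ 0.511 -0.397  0.013  1.802  0.051] 64.0 5139
1318 [ 0.511 -0.396  0.032  1.804  0.304] 66.0 5181
[(310, 53), (313, 51), (316, 131), (319, 140), (322, 232), (325, 230), (328, 230), (331, 232), (334, 231), (337, 236), (340, 226), (343, 167), (346, 163), (349, 160), (352, 155), (355, 148), (358, 166), (361, 201), (364, 199)]
[(310, 54), (313, 55), (316, 87), (319, 135), (322, 208), (325, 231), (328, 230), (331, 231), (334, 232), (337, 234), (340, 236), (343, 198), (346, 162), (349, 161), (352, 155), (355, 152), (358, 144), (361, 188), (364, 199)]
jarlid 0
brush 0
```

The scoop is level, and the lump shows a bright top face and a darker front face, so it lies flat in the dish centre. The bystanders are unmoved.

```bash
python3 -c "
from bench import hand_in
print(hand_in())"
```

```text
the job is handed in; nothing more can be done
None
```

I handed the job in at about 30 s on the robot's clock, but `hand_in()` returned no verdict. My last checks found the four small stones in the tray (last seen before I fetched the lump), the scoop level on the bench, the lump lying flat at the centre of the dish, and the jar, lid and brush unmoved.

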